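Lock a spring press down for storage

TASK

Lock the little free-standing spring press for storage: by its black grip tab push the ram down against the spring until you feel it bottom, easing off rather than ramming it, then slide the keeper all the way under the catch so that the ram stays trapped down when you let go. Keep the press upright and do not shove it about the table, and leave the tin, the small box and the glue bottle alone.

Things in the scene. Friction and masses are not known exactly. Their poses are not given: they have to be found in the camera images.
- press: Free-standing spring press, about 1 kg, loose on the table. Grey base plate 150 x 100 x 14 mm (x, y, z), 64 mm square housing on its middle, 66 mm high (a collar on top to 74 mm). Origin: centre of the base's underside, z up, +x towards the dark steel catch post at the base's end (outer face of the post 98 mm from the origin).
- ram: The steel ram (28 mm round) out of the housing with its crosshead and the keeper riding on it. Its origin coincides with the press's while up and sinks with the ram. The spring resists with about 7 N at first, 9 to 12 N at the bottom. A firm hidden stop comes after 16 to 26 mm, different each time and given nowhere: feel for it. Never load the stop with over 70 N.
- crosshead (a point): Centre of the top face of the ram's crosshead (78 x 50 x 10 mm), 112 mm above the table while up. On it lies the keeper, an aluminium slide moving only along the press's x, 1.5 N stiff: plate 66 x 44 x 8 mm (top at 120 mm while up) with a 22 mm wide tongue to +x ending in a nose turned up 5 mm. Pushing down on the keeper or its tab pushes the ram down.
- keeper_tab (a point): Centre of the keeper's black upright grip tab: 34 mm along the press's x, 16 mm thick along its y (pinch it so), 36 mm high, so 18 mm above the keeper plate; axes as the press's. 138 mm above the table while the ram is up. Its x in the press's frame: -26 to -14 mm at the start, +10 mm when fully home. The catch head stays 39 mm or more beyond the tab's end.
- catch: Grey foot of the catch, under the post, origin 90 mm along the press's x, on the table. The dark head above, 66 to 98 mm from the press's origin, is at most 142 mm high and is set each time to suit the stop: the tongue butts against it unless the ram is within 2.5 mm of its stop; then it passes under the 4 mm lip. Let go, the ram rises about 6.5 mm and the nose sits behind the lip.
- tin: Bystander: round tin with lid, 74 mm across, 50 mm high; origin under its centre.
- small_box: Bystander: small carton 62 x 88 x 46 mm; origin under its centre.
- glue: Bystander: small bottle with nozzle, 33 mm across, 96 mm high; origin under its centre.
Not all that is in view belongs to the job. Of the things like the press, leave any that is orange; of the rest the larger one is meant.

How it is judged:
By the outcome, as a careful person would: the job done as asked, in the order asked, and still so for the second after the job is handed in, with the robot touching nothing.
It also fails if it takes over 40 s, if anything falls off the work surface, if the arm or the gripper's body presses on something with over 40 N, if the wrist force passes 120 N, or if a joint passes its speed limit or range.

ROBOT

A 6-joint arm with a two-finger parallel gripper is mounted at the origin on a cart in front of the work surface, level with it; the furniture and walls round the work are solid. World frame = base frame: x ahead of the robot, y to its left, z up, the work surface at z = 0. Lengths are in m, angles in degrees, forces in N, time in s.
With the tool pointing down it reaches from about 0.35 to 0.875 m from the base axis. Payload 4.2 kg.
Tool frame: the origin (TCP) lies at the very end of the fingers, on their centre line; the grasp point (between the pads) lies 19 mm behind it; z points along the fingers, y is the line along which they close (so a half turn about z gives the same grasp; the last joint's range is limited). The gripper opens to 87 mm and grips with 3 to 60 N. Pads are 19 mm wide; open, the fingers measure 117 mm over their backs; the gripper's body (75 mm by 190 mm) begins 51 mm behind the grasp point.
Start: joints at [-62.418, 22.042, 0.453, 0, -68.411, -14.817], TCP at [0.138, -0.61, 0.223] pointing down, gripper open.
Joint ranges: [-179.83, 179.83], [-69.29, 118.12], [-61.27, 80.66], [-181.25, 117.63], [-171.15, -9.14], [-177.46, 177.46]. Speed limits (degrees/s): [159.86, 159.86, 180, 180, 180, 180].

INTERFACE

Orientations are given as a 3x3 rotation matrix whose columns are the frame's x, y, z axes.
In Python, from station import sense, cams, r gives the robot as it stands. The module is installed in compiled form; this text tells all that it offers.
- The arm moves only by the tool step_arm, never from a script. Its argument "targets" is text: rows parted by semicolons, each of 4 numbers parted by spaces: the shift along the tool's x, y, z in cm, then the turn about the tool's z in degrees. In form: x y z turn; .... A call has 1 to 12 rows; each row shifts and turns the commanded pose from where the row before left it, along the tool's axes as they then stand; what a row does not reach is not made up. A row lasts 1/12 s, in which the tool goes at most 41.7 mm and 7.16 degrees, less where a joint would pass 70% of its speed; a pose out of reach is approached as far as the arm can. A call with a gripper value outside its range is refused whole. "claw" is the finger opening in cm, from 0 to 8.7, set as the call begins (left out, the last holds). The fingers move at their own pace and stop on an object; the grip force is fixed at half the most. Time passes only in rows, so rows that do not move let the fingers close. It gives the time, the measured TCP pose, the force, the opening and the grip force at its end, in the units of the state.
- sense(): the state, without advancing time (a new reading comes with each control period).
- cams.capture(name): name is "scene" or "top" or "wrist"; returns a dict with "frame" (384x512x3 uint8, blue, green, red), "vertical_fov" (degrees; the focal length in pixels is half the picture's height over the tangent of half this angle, whatever the lens; pixels are square), "cx", "cy" (the principal point, pixels), "eye" and "rotation" of the camera in the world; the wrist camera has in their place "tool_from_camera" (4x4, takes a point from camera to tool coordinates, whose origin is the TCP and whose axes are the flange's). Camera axes: x right, y down, z forward; pixel columns grow to the right and rows downward; lengths in m; the calibration is good to about 2 mm. The wrist camera is an equidistant fisheye: a pixel r from the principal point sees the ray r / f radians off the axis. A picture is of the moment at which its call begins: read the wrist's pose just before it. There is no depth.
- r.finish_job(): hands the job in; it is judged then, once.
The state is a dict: "time_s": time; "joints": joint angles; "joint_velocities": joint speeds; "effort": joint torques, N m; "tcp_pos": TCP position; "ee_rot": TCP orientation; "wrist_force": force on the tool from outside, world axes, zero at the start; "moment": the same for the moment, N m; "gripper_width": opening from 0.0 (shut) to 1.0 (fully open); "gripper_force": force on a finger pad.
Only numpy, scipy, OpenCV 4.12 (cv2) and the standard library are available. Lean on these libraries where they do the work, as an engineer would, in place of code of your own. Each camera call takes 0.05 s, during which the arm holds its last target. There are 200 camera calls.

## Working session

There is one attempt and no reset: what is moved stays moved. The work goes in short steps, Python scripts to look and compute and a tool call to move; the robot and the scene stay as the last step left them, time stands still between calls to the robot, and variables do not carry over. Pictures are saved under pics/ and viewed, at most 10 in all, crops included, and the job is handed in when it is done.

Besides the shell and the picture viewer there is one more tool, called by a JSON object that holds its "fn" and its "kwargs", one argument or row to a line. step_arm: Moves the arm, as the interface text tells. Its arguments: {"type":"object","properties":{"targets":{"type":"string"},"claw":{"type":"number"}},"required":["targets"]}

```bash
mkdir -p pics
cat > h.py <<'E'
import numpy as np, cv2
from station import sense, cams, r
def cap(n,fn):
    s=sense(); c=cams.capture(n); cv2.imwrite(f'pics/{fn}.png',c['frame'])
    c['s']=s; c['f']=c['frame'].shape[0]/2/np.tan(np.radians(c['vertical_fov'])/2); return c
def ray(c,u,v):
    x,y=(u-c['cx'])/c['f'],(v-c['cy'])/c['f']
    if 'eye' in c:
        return np.array(c['eye']),np.array(c['rotation'])@np.array([x,y,1])
    t=np.hypot(x,y); d=np.array([x/t*np.sin(t),y/t*np.sin(t),np.cos(t)]) if t>0 else np.array([0,0,1.])
    T=np.array(c['tool_from_camera']); R=np.array(c['s']['ee_rot'])
    return np.array(c['s']['tcp_pos'])+R@T[:3,3], R@T[:3,:3]@d
def onz(c,u,v,z):
    o,d=ray(c,u,v); return o+d*(z-o[2])/d[2]
E
python3 - <<'E'
from h import *
import pickle
a=cap('top','top0');b=cap('scene','scene0')
pickle.dump((a,b),open('c0.pkl','wb'))
cv2.imwrite('pics/both0.png',np.hstack([a['frame'],b['frame']])[:, :] if 0 else cv2.resize(np.vstack([a['frame'],b['frame']]),None,fx=.78,fy=.78))
print(a['eye'],a['rotation'],b['eye'],b['rotation'],sense())
E
```

```text
[ 0.4725136  -0.07751191  1.42301816] [[-0.02232362 -0.99768834  0.06418433]
 [-0.99971778  0.02279859  0.00667706]
 [-0.00812494 -0.06401716 -0.99791572]] [-0.15623575  0.86011741  1.01705858] [[-0.79195399 -0.37119202  0.48479414]
 [-0.61049365  0.46797405 -0.63898184]
 [ 0.01031389 -0.80200796 -0.59722429]] {'time_s': 0.1, 'joints': array([-6.24177810e+01,  2.20872409e+01,  3.87104706e-01, -2.52371089e-02,
       -6.84135793e+01, -1.48160954e+01]), 'joint_velocities': array([ 0.09398397, -0.00973932,  0.12356156, -0.00645177,  0.02499909,
        0.00601854]), 'effort': array([-1.93893311e-04, -3.91690350e+01,  1.87934840e+01,  4.23189148e+00,
        1.34435704e-02, -7.51004200e-05]), 'tcp_pos': array([ 0.13799227, -0.60900811,  0.22155645]), 'ee_rot': array([[-9.75316030e-01, -2.20812891e-01, -5.55918154e-04],
       [-2.20813563e-01,  9.75314089e-01,  1.94875445e-03],
       [ 1.11884704e-04,  2.02340572e-03, -9.99997947e-01]]), 'wrist_force': array([ 0.11778935,  0.38322505, -0.36933367]), 'moment': array([-0.0172233 , -0.04529047,  0.0009143 ]), 'gripper_force': 0.0, 'gripper_width': 0.9953018364973494}
```

View pics/both0.png

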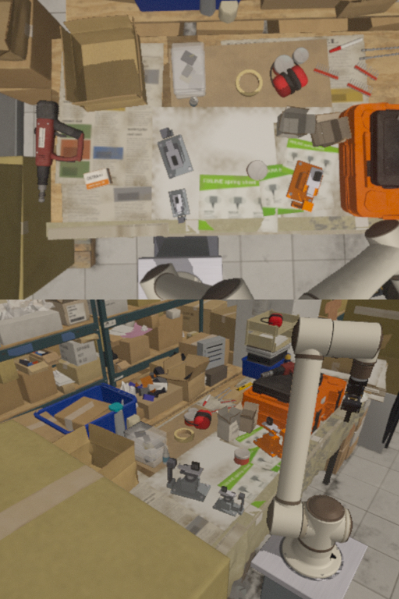

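Three press-like things show in the top view, in full-frame pixels: a large grey one at about (223,192), a small grey one at about (228,262), and an orange one at about (390,238). The description points to the large grey one, so I'll check it in a close crop.

Run:
```python
from h import *
import pickle
a,b=pickle.load(open('c0.pkl','rb'))
A=cv2.resize(a['frame'][150:290,180:280],None,fx=4,fy=4,interpolation=cv2.INTER_CUBIC)
B=cv2.resize(b['frame'][190:280,195:325],None,fx=3,fy=3,interpolation=cv2.INTER_CUBIC)
C=np.zeros((560,790,3),np.uint8);C[:,:400]=A;C[:270,400:]=B
cv2.imwrite('pics/crop0.png',C)
for p in [(223,192),(228,262),(390,238)]: print(onz(a,*p,.1))
```

```text
[0.55331779 0.00684882 0.1       ]
[ 0.35913774 -0.00335712  0.1       ]
[ 0.41532012 -0.45285842  0.1       ]
```

View pics/crop0.png

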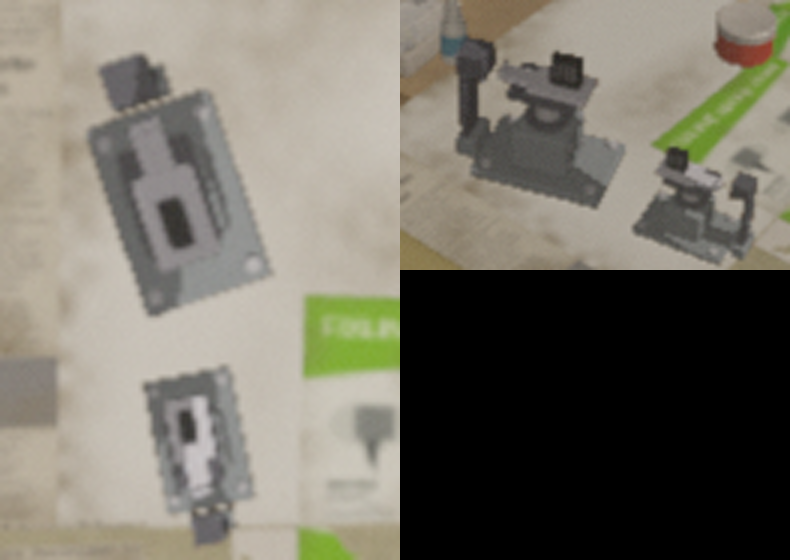

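The crop shows the large grey press, with its catch at crop (124,80), base corners at about (90,130), (210,92), (270,272) and (152,315), and the black tab at (177,221). The small grey press is clearly smaller. The large one is the press meant.

Run:
```python
from h import *
import pickle
a,b=pickle.load(open('c0.pkl','rb'))
P=[onz(a,180+u/4,150+v/4,.014) for u,v in [(90,130),(210,92),(270,272),(152,315)]]
P=np.array(P);c=P.mean(0);x=(P[0]+P[1]-P[2]-P[3])/2
print(c,'len',np.linalg.norm(x),np.linalg.norm((P[0]+P[3]-P[1]-P[2])/2),'yaw',np.degrees(np.arctan2(x[1],x[0])))
print('tab',onz(a,180+177/4,150+221/4,.156))
hd=onz(a,180+124/4,150+80/4,.142);print('head',hd,(hd-c)[:2]@x[:2]/np.linalg.norm(x[:2]))
t=onz(a,180+177/4,150+221/4,.156);xx=x[:2]/np.linalg.norm(x[:2]);print('tab in press',(t-c)[:2]@xx,(t-c)[:2]@[-xx[1],xx[0]])
```

```text
[0.53318558 0.0065465  0.014     ] len 0.14308955869230722 0.09325499962970042 yaw 17.37256230931948
tab [0.51440774 0.00060344 0.156     ]
head [0.61124243 0.03559937 0.142     ] 0.08317087458624481
tab in press -0.019695766395575715 -6.520294584611269e-05
```

{"fn": "step_arm", "kwargs": {
  "targets": "-2.1 2.1 -0.3 0;-2.1 2.1 -0.3 0;-2.1 2.1 -0.3 0;-2.1 2.1 -0.3 0;-2.1 2.1 -0.3 0;-2.1 2.1 -0.3 0;-2.1 2.1 -0.3 0;-2.1 2.1 -0.3 0;-2.1 2.1 -0.3 0;-2.1 2.1 -0.3 0;-2.1 2.1 0 0;-2.1 2.1 0 0",
  "claw": 8.7
}}

```text
time_s: 1.1
tcp_pos: [0.3286, -0.3066, 0.2525]
ee_rot: [[-0.975, -0.221, 0.0], [-0.221, 0.975, 0.0], [-0.0, 0.0, -1.0]]
wrist_force: [-0.1, 0.5, -0.5]
gripper_width: 0.997
gripper_force: 0.0
```

{"fn": "step_arm", "kwargs": {
  "targets": "-2.1 2.1 0 0;-2.1 2.1 0 0;-2.1 2.1 0 0;-2.1 2.1 0 0;-2.1 2.1 0 0;-2.1 2.1 0 0;-2.1 2.1 0 0;-2.1 2.1 0 0;-2.1 2.1 0 0;-2.1 2.1 0 0;-1.2 1.5 0 0;0 0 0 -4.6"
}}

```text
time_s: 2.1
tcp_pos: [0.4964, -0.0369, 0.2518]
ee_rot: [[-0.953, -0.303, -0.001], [-0.303, 0.953, 0.0], [0.0, 0.0, -1.0]]
wrist_force: [0.4, 0.7, 0.5]
gripper_width: 0.999
gripper_force: 0.0
```

{"fn": "step_arm", "kwargs": {
  "targets": "0 0 0 0;0 0 0 0"
}}

```text
time_s: 2.27
tcp_pos: [0.4946, -0.0395, 0.2521]
ee_rot: [[-0.955, -0.297, -0.001], [-0.297, 0.955, -0.0], [0.001, 0.0, -1.0]]
wrist_force: [0.0, -0.4, -0.1]
gripper_width: 1.002
gripper_force: 0.0
```

Run:
```python
from h import *
import pickle
w=cap('wrist','w1'); pickle.dump(w,open('w1.pkl','wb')); s=w['s']
print(s['time_s'],s['tcp_pos'],s['ee_rot'],s['joints'],s['wrist_force'])
cv2.imwrite('pics/w1b.png',cv2.resize(w['frame'],None,fx=1.5,fy=1.5))
```

```text
2.2667 [ 0.49464606 -0.03947271  0.2520908 ] [[-9.54860878e-01 -2.97051076e-01 -1.16729912e-03]
 [-2.97051168e-01  9.54861557e-01 -9.75513101e-05]
 [ 1.14358678e-03  2.53599638e-04 -9.99999314e-01]] [ 1.42163609e+01  8.18002888e+00 -1.42837324e+01 -1.19049695e-02
 -6.76024449e+01 -8.69312398e+01] [ 0.02480274 -0.42382544 -0.07720873]
```

View pics/w1b.png

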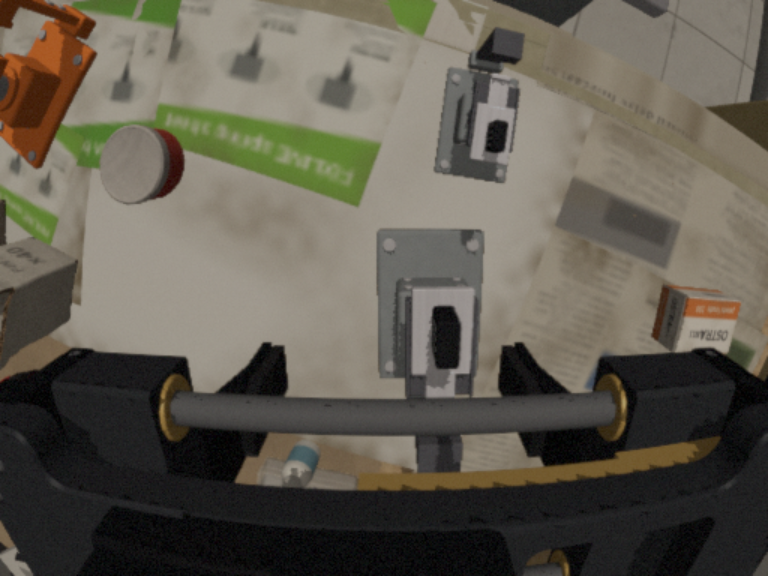

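The wrist view shows the press in the middle: tab at about (447,336), base rear corners at (378,230) and (483,230), keeper rear corners at (413,289) and (474,289). The tool is aligned with the press to within about a degree. Next I'll cast rays on these.

Run:
```python
from h import *
import pickle
w=pickle.load(open('w1.pkl','rb'))
q=lambda u,v,z: onz(w,u/1.5,v/1.5,z)
R=np.array(w['s']['ee_rot']);p=np.array(w['s']['tcp_pos'])
def yaw(d): return np.degrees(np.arctan2(d[1],d[0]))
b1,b2,b3=q(378,230,.014),q(483,230,.014),q(378,378,.014)
k1,k2=q(413,289,.12),q(474,289,.12)
print('base w',np.linalg.norm(b1-b2),'rear mid',(b1+b2)/2,'yaw',yaw(b1-b2)-90,yaw(b2-b1)-90,'side',np.linalg.norm(b3-b1),yaw(b3-b1))
print('keeper w',np.linalg.norm(k1-k2),(k1+k2)/2,yaw(k2-k1)-90,'tool yaw',yaw(R[:,0]))
# dark tab mask
g=w['frame'].max(2)[198:250,282:312]; m=(g<55).astype(np.uint8)
n,l,st,ce=cv2.connectedComponentsWithStats(m);i=1+st[1:,4].argmax();print(st[i],ce[i])
ys,xs=np.where(l==i); 
for z in (.156,.138,.12): print(z,onz(w,282+ce[i][0],198+ce[i][1],z))
c=cv2.resize(w['frame'][190:260,270:325],None,fx=8,fy=8,interpolation=cv2.INTER_CUBIC);cv2.imwrite('pics/t1.png',c)
```

```text
base w 0.09615719661231253 rear mid [ 0.46179791 -0.01160462  0.014     ] yaw -162.20403045692 17.795969543080005 side 0.14805931701385067 16.763545851470102
keeper w 0.04253161295129706 [ 0.48701648 -0.00342311  0.12      ] 17.372641597201905 tool yaw -162.7194130943416
[  6   6  19  42 703] [14.685633  26.6970128]
0.156 [0.50808762 0.00060727 0.156     ]
0.138 [0.51422967 0.00493788 0.138     ]
0.12 [0.52037172 0.0092685  0.12      ]
```

View pics/t1.png

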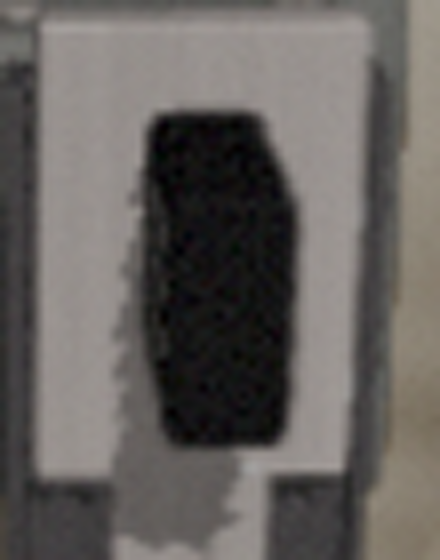

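The crop shows the tab's top face centred at about (226,322), its rear bottom edge at about (206,115), and the keeper's rear edge at about y=20.

Run:
```python
from h import *
import pickle
w=pickle.load(open('w1.pkl','rb'))
q=lambda u,v,z: onz(w,270+u/8,190+v/8,z)
R=np.array(w['s']['ee_rot']);p=np.array(w['s']['tcp_pos'])
t=q(226,322,.156); e=q(206,115,.12); u=np.array([np.cos(np.radians(17.4)),np.sin(np.radians(17.4)),0])
print(t,'from rear edge',e+.017*u,'len',np.linalg.norm(q(226,205,.156)-q(226,440,.156)),'wid',np.linalg.norm(q(165,322,.156)-q(290,322,.156)))
for a in (t,e+.017*u): print('move tool cm',100*R.T@(a-p))
```

```text
[0.51300568 0.00395388 0.156     ] from rear edge [0.5152902  0.00576956 0.12      ] len 0.030346173736742543 wid 0.014986309332400076
move tool cm [-3.05406879  3.5988261   9.60650709]
move tool cm [-3.33026005  3.70342445 13.20622023]
```

{"fn": "step_arm", "kwargs": {
  "targets": "-0.8 0.9 1.4 0;-0.8 0.9 1.4 0;-0.8 0.9 1.4 0;-0.8 0.9 1.4 0;0 0 1.0 0;0 0 0.5 0;0 0 0 0;0 0 0 0"
}}

```text
time_s: 2.98
tcp_pos: [0.5147, 0.0036, 0.1819]
ee_rot: [[-0.955, -0.297, 0.0], [-0.297, 0.955, -0.0], [-0.0, -0.0, -1.0]]
wrist_force: [-0.3, 0.2, -0.0]
gripper_width: 1.001
gripper_force: 0.0
```

Run:
```python
from h import *
import pickle
w=cap('wrist','w2'); pickle.dump(w,open('w2.pkl','wb')); s=w['s']
print(s['time_s'],s['tcp_pos'],s['ee_rot'],s['wrist_force'])
c=cv2.resize(w['frame'][150:300,170:360],None,fx=4,fy=4,interpolation=cv2.INTER_CUBIC);cv2.imwrite('pics/t2.png',c)
T=np.array(w['tool_from_camera']);print(T)
```

```text
2.9833 [0.5146971  0.00356395 0.18192116] [[-9.54770037e-01 -2.97345125e-01  2.29880093e-04]
 [-2.97345181e-01  9.54770010e-01 -2.67993598e-04]
 [-1.39796028e-04 -3.24225995e-04 -9.99999938e-01]] [-0.31647257  0.24658386 -0.03065003]
[[ 4.87544047e-04 -9.59018964e-01 -2.83341470e-01  7.84487409e-02]
 [ 9.99999831e-01  3.78006330e-04  4.41265182e-04  1.03729040e-03]
 [-3.16076809e-04 -2.83341638e-01  9.59018986e-01 -1.63087980e-01]
 [ 0.00000000e+00  0.00000000e+00  0.00000000e+00  1.00000000e+00]]
```

View pics/t2.png

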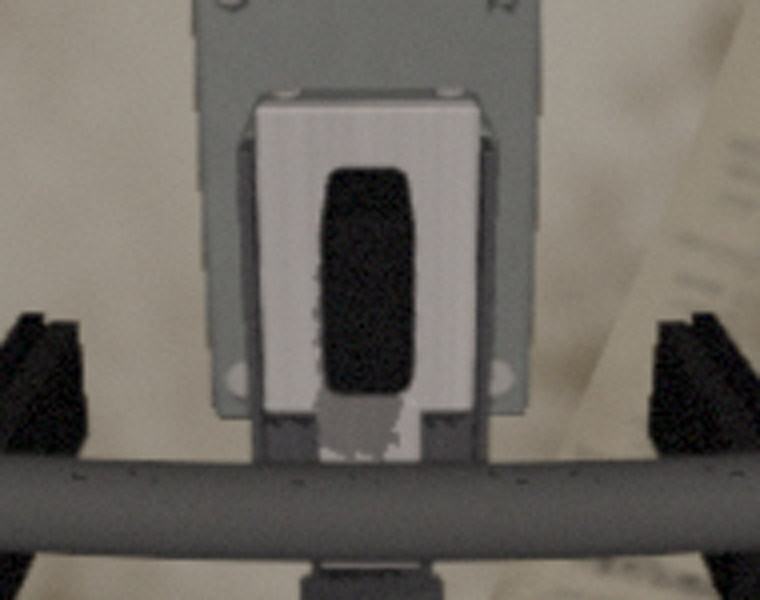

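The close view shows the tab's top face at x 322–414, its front end at y≈392 and rear bottom edge at y≈170. The finger tips are at x≈80 and 655, so their middle is at 367 and the tab is centred between them.

Run:
```python
from h import *
import pickle
w=pickle.load(open('w2.pkl','rb'))
R=np.array(w['s']['ee_rot']);p=np.array(w['s']['tcp_pos'])
q=lambda u,v,z: 100*R.T@(onz(w,170+u/4,150+v/4,z)-p)
print('L,R',q(322,300,.156),q(414,300,.156)); print('front top',q(368,392,.156),'rear bottom',q(368,170,.12))
print('keeper rear L,R',q(258,106,.12),q(477,104,.12),'front L,R',q(262,411,.12),q(472,411,.12)); print('base L R rear',q(217,413,.014),q(525,413,.014))
```

```text
L,R [ 0.2958398  -0.64190373  2.59228277] [0.29645143 0.93106118 2.59177269]
front top [-1.45590813  0.14636773  2.59227208] rear bottom [1.60260604 0.14966996 6.19184366]
keeper rear L,R [ 2.8922888  -1.98642323  6.19235595] [2.93436953 2.26366351 6.19097208] front L,R [-3.69220849 -2.0913381   6.19331045] [-3.69044992  2.35933336  6.19186718]
base L R rear [-9.219919   -4.54549769 16.79487956] [-9.22071771  5.09611084 16.79175362]
```

{"fn": "step_arm", "kwargs": {
  "targets": "0.05 0.14 0 0;0 0 1.2 0;0 0 1.2 0;0 0 1.2 0;0 0 1.0 0;0 0 0.8 0;0 0 0.4 0;0 0 0 0;0 0 0 0",
  "claw": 4
}}

```text
time_s: 3.78
tcp_pos: [0.5142, 0.0055, 0.1238]
ee_rot: [[-0.954, -0.299, 0.0], [-0.299, 0.954, -0.0], [-0.0, -0.0, -1.0]]
wrist_force: [-0.3, -0.4, -1.2]
gripper_width: 0.475
gripper_force: 0.0
```

{"fn": "step_arm", "kwargs": {
  "targets": "0 0 0 0;0 0 0 0;0 0 0 0;0 0 0 0;0 0 0 0;0 0 0 0",
  "claw": 1.2
}}

```text
time_s: 4.28
tcp_pos: [0.5141, 0.0049, 0.124]
ee_rot: [[-0.955, -0.298, 0.0], [-0.298, 0.955, -0.001], [-0.0, -0.001, -1.0]]
wrist_force: [-0.9, -3.6, 1.9]
gripper_width: 0.178
gripper_force: 30.0
```

{"fn": "step_arm", "kwargs": {
  "targets": "0 -0.05 0.2 0;0 0 0.2 0;0 0 0.2 0;0 0 0.2 0;0 0 0.2 0;0 0 0.2 0;0 0 0 0"
}}

```text
time_s: 4.87
tcp_pos: [0.5152, 0.005, 0.113]
ee_rot: [[-0.954, -0.298, 0.003], [-0.298, 0.954, 0.0], [-0.003, -0.001, -1.0]]
wrist_force: [-1.6, -1.8, 9.1]
gripper_width: 0.18
gripper_force: 30.0
```

{"fn": "step_arm", "kwargs": {
  "targets": "0 0 0.1 0;0 0 0.1 0;0 0 0 0"
}}

```text
time_s: 5.12
tcp_pos: [0.5154, 0.005, 0.1113]
ee_rot: [[-0.954, -0.298, 0.003], [-0.298, 0.954, 0.0], [-0.003, -0.001, -1.0]]
wrist_force: [-1.4, -2.1, 10.0]
gripper_width: 0.183
gripper_force: 30.0
```

{"fn": "step_arm", "kwargs": {
  "targets": "0 0 0.1 0;0 0 0.1 0;0 0 0 0"
}}

```text
time_s: 5.37
tcp_pos: [0.5155, 0.005, 0.1094]
ee_rot: [[-0.954, -0.298, 0.003], [-0.298, 0.954, 0.0], [-0.003, -0.001, -1.0]]
wrist_force: [-1.1, -2.0, 10.3]
gripper_width: 0.181
gripper_force: 30.0
```

{"fn": "step_arm", "kwargs": {
  "targets": "0 0 0.1 0;0 0 0 0"
}}

```text
time_s: 5.53
tcp_pos: [0.5156, 0.0051, 0.1086]
ee_rot: [[-0.954, -0.298, 0.004], [-0.298, 0.954, 0.0], [-0.004, -0.001, -1.0]]
wrist_force: [-0.3, -2.5, 9.1]
gripper_width: 0.182
gripper_force: 30.0
```

{"fn": "step_arm", "kwargs": {
  "targets": "0 0 0.1 0;0 0 0 0"
}}

```text
time_s: 5.7
tcp_pos: [0.5156, 0.0051, 0.1076]
ee_rot: [[-0.954, -0.298, 0.004], [-0.298, 0.954, 0.0], [-0.004, -0.001, -1.0]]
wrist_force: [0.6, -1.3, 10.2]
gripper_width: 0.181
gripper_force: 30.0
```

16.4 mm down and still on the spring.

{"fn": "step_arm", "kwargs": {
  "targets": "0 0 0.1 0;0 0 0 0"
}}

```text
time_s: 5.87
tcp_pos: [0.5157, 0.0051, 0.1066]
ee_rot: [[-0.954, -0.298, 0.004], [-0.298, 0.954, 0.0], [-0.004, -0.001, -1.0]]
wrist_force: [-0.4, -2.3, 11.2]
gripper_width: 0.185
gripper_force: 30.0
```

{"fn": "step_arm", "kwargs": {
  "targets": "0 0 0.1 0;0 0 0 0"
}}

```text
time_s: 6.03
tcp_pos: [0.5158, 0.0051, 0.1057]
ee_rot: [[-0.954, -0.298, 0.004], [-0.298, 0.954, 0.0], [-0.004, -0.001, -1.0]]
wrist_force: [-1.1, -1.8, 11.4]
gripper_width: 0.182
gripper_force: 30.0
```

{"fn": "step_arm", "kwargs": {
  "targets": "0 0 0.1 0;0 0 0 0"
}}

```text
time_s: 6.2
tcp_pos: [0.5162, 0.0053, 0.1052]
ee_rot: [[-0.954, -0.299, 0.005], [-0.299, 0.954, 0.0], [-0.005, -0.001, -1.0]]
wrist_force: [-1.6, -1.8, 12.3]
gripper_width: 0.18
gripper_force: 30.0
```

{"fn": "step_arm", "kwargs": {
  "targets": "0 0 0.1 0;0 0 0 0"
}}

```text
time_s: 6.37
tcp_pos: [0.5171, 0.0055, 0.1051]
ee_rot: [[-0.954, -0.299, 0.007], [-0.299, 0.954, 0.001], [-0.007, -0.002, -1.0]]
wrist_force: [-0.8, -2.4, 14.6]
gripper_width: 0.182
gripper_force: 30.0
```

{"fn": "step_arm", "kwargs": {
  "targets": "0 0 0.1 0;0 0 0 0"
}}

```text
time_s: 6.53
tcp_pos: [0.5181, 0.0058, 0.105]
ee_rot: [[-0.954, -0.3, 0.01], [-0.3, 0.954, 0.001], [-0.009, -0.002, -1.0]]
wrist_force: [-1.5, -1.3, 19.0]
gripper_width: 0.18
gripper_force: 30.0
```

Bottomed: z has held at 0.105 while the force rose to 19 N. Now I'll slide the keeper towards the catch (tool −x), holding this load.

{"fn": "step_arm", "kwargs": {
  "targets": "-0.2 0 0 0;-0.2 0 0 0;-0.2 0 0 0;-0.2 0 0 0;0 0 0 0"
}}

```text
time_s: 6.95
tcp_pos: [0.5258, 0.0082, 0.105]
ee_rot: [[-0.954, -0.3, 0.01], [-0.3, 0.954, 0.001], [-0.009, -0.002, -1.0]]
wrist_force: [-0.8, -0.8, 18.2]
gripper_width: 0.18
gripper_force: 30.0
```

{"fn": "step_arm", "kwargs": {
  "targets": "-0.2 0 0 0;-0.2 0 0 0;-0.2 0 0 0;0 0 0 0"
}}

```text
time_s: 7.28
tcp_pos: [0.5315, 0.0099, 0.105]
ee_rot: [[-0.954, -0.3, 0.01], [-0.3, 0.954, 0.001], [-0.009, -0.002, -1.0]]
wrist_force: [-0.6, -0.5, 17.8]
gripper_width: 0.181
gripper_force: 30.0
```

{"fn": "step_arm", "kwargs": {
  "targets": "-0.2 0 0 0;-0.2 0 0 0;-0.2 0 0 0;0 0 0 0"
}}

```text
time_s: 7.62
tcp_pos: [0.5372, 0.0117, 0.105]
ee_rot: [[-0.954, -0.3, 0.009], [-0.3, 0.954, 0.001], [-0.009, -0.002, -1.0]]
wrist_force: [-0.8, -0.3, 17.8]
gripper_width: 0.184
gripper_force: 30.0
```

{"fn": "step_arm", "kwargs": {
  "targets": "-0.15 0 0 0;-0.15 0 0 0;0 0 0 0"
}}

```text
time_s: 7.87
tcp_pos: [0.5399, 0.0125, 0.105]
ee_rot: [[-0.954, -0.3, 0.009], [-0.3, 0.954, 0.001], [-0.009, -0.002, -1.0]]
wrist_force: [0.0, -1.1, 18.0]
gripper_width: 0.181
gripper_force: 30.0
```

{"fn": "step_arm", "kwargs": {
  "targets": "-0.1 0 0 0;-0.1 0 0 0;0 0 0 0"
}}

```text
time_s: 8.12
tcp_pos: [0.5417, 0.0131, 0.1051]
ee_rot: [[-0.954, -0.3, 0.009], [-0.3, 0.954, 0.001], [-0.009, -0.002, -1.0]]
wrist_force: [-0.9, -1.0, 17.2]
gripper_width: 0.183
gripper_force: 30.0
```

{"fn": "step_arm", "kwargs": {
  "targets": "-0.1 0 0 0;0 0 0 0"
}}

```text
time_s: 8.28
tcp_pos: [0.5426, 0.0134, 0.105]
ee_rot: [[-0.954, -0.3, 0.009], [-0.3, 0.954, 0.001], [-0.009, -0.002, -1.0]]
wrist_force: [-1.1, -1.7, 17.8]
gripper_width: 0.182
gripper_force: 30.0
```

{"fn": "step_arm", "kwargs": {
  "targets": "-0.1 0 0 0;0 0 0 0"
}}

```text
time_s: 8.45
tcp_pos: [0.5435, 0.0137, 0.105]
ee_rot: [[-0.954, -0.3, 0.009], [-0.3, 0.954, 0.001], [-0.009, -0.002, -1.0]]
wrist_force: [-1.4, -0.4, 17.9]
gripper_width: 0.182
gripper_force: 30.0
```

{"fn": "step_arm", "kwargs": {
  "targets": "-0.1 0 0 0;0 0 0 0"
}}

```text
time_s: 8.62
tcp_pos: [0.5438, 0.0137, 0.105]
ee_rot: [[-0.954, -0.3, 0.007], [-0.3, 0.954, 0.0], [-0.007, -0.002, -1.0]]
wrist_force: [-2.8, -1.0, 19.4]
gripper_width: 0.182
gripper_force: 30.0
```

{"fn": "step_arm", "kwargs": {
  "targets": "-0.1 0 0 0;0 0 0 0;0 0 0 0"
}}

```text
time_s: 8.87
tcp_pos: [0.5438, 0.0137, 0.105]
ee_rot: [[-0.954, -0.3, 0.006], [-0.3, 0.954, -0.0], [-0.005, -0.002, -1.0]]
wrist_force: [-4.1, -0.5, 21.2]
gripper_width: 0.181
gripper_force: 30.0
```

Run:
```python
from h import *
import pickle
b0=pickle.load(open('c0.pkl','rb'))
a=cap('top','top3');b=cap('scene','scene3')
C=np.zeros((540,790,3),np.uint8)
for i,(k,sl) in enumerate([(0,(160,290,180,278)),(1,(190,280,195,260))]):
    pass
def z(f,y0,y1,x0,x1,k): return cv2.resize(f[y0:y1,x0:x1],None,fx=k,fy=k,interpolation=cv2.INTER_CUBIC)
C[:270,:390]=z(b0[1]['frame'],190,280,195,325,3);C[:270,400:790]=z(b['frame'],190,280,195,325,3)
C[270:,:390]=z(b0[0]['frame'],150,240,170,300,3);C[270:,400:790]=z(a['frame'],150,240,170,300,3)
cv2.imwrite('pics/c3.png',C)
```

```text
(no output)
```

View pics/c3.png

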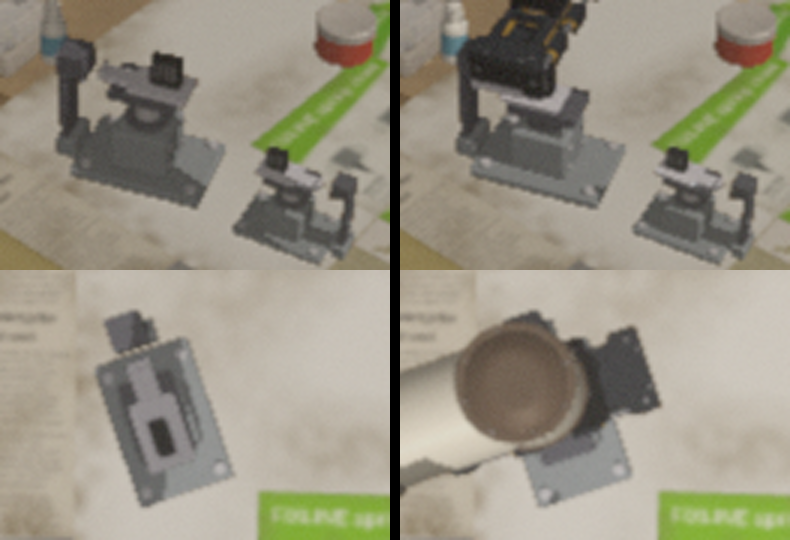

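Compared with the first picture, the press has not moved, and the keeper is home against its end under the catch. I'll let the ram up slowly while still holding the tab.

{"fn": "step_arm", "kwargs": {
  "targets": "-0.05 0 -0.1 0;-0.05 0 -0.1 0;0 0 -0.1 0;0 0 -0.1 0;0 0 -0.1 0;0 0 -0.1 0;0 0 0 0"
}}

```text
time_s: 9.55
tcp_pos: [0.5437, 0.0138, 0.1088]
ee_rot: [[-0.954, -0.299, 0.003], [-0.299, 0.954, -0.0], [-0.003, -0.001, -1.0]]
wrist_force: [-1.5, -2.0, 9.2]
gripper_width: 0.18
gripper_force: 30.0
```

{"fn": "step_arm", "kwargs": {
  "targets": "0 0 -0.1 0;0 0 -0.1 0;0 0 0 0"
}}

```text
time_s: 9.8
tcp_pos: [0.5437, 0.0138, 0.1107]
ee_rot: [[-0.954, -0.299, 0.003], [-0.299, 0.954, -0.0], [-0.003, -0.001, -1.0]]
wrist_force: [-1.4, -3.6, 10.0]
gripper_width: 0.181
gripper_force: 30.0
```

{"fn": "step_arm", "kwargs": {
  "targets": "0 0 -0.1 0;0 0 0 0"
}}

```text
time_s: 9.97
tcp_pos: [0.5437, 0.0138, 0.1117]
ee_rot: [[-0.954, -0.299, 0.003], [-0.299, 0.954, -0.0], [-0.003, -0.001, -1.0]]
wrist_force: [-1.0, -3.0, 8.4]
gripper_width: 0.185
gripper_force: 30.0
```

{"fn": "step_arm", "kwargs": {
  "targets": "0 0 -0.05 0;0 0 0 0"
}}

```text
time_s: 10.13
tcp_pos: [0.5437, 0.0138, 0.1117]
ee_rot: [[-0.954, -0.299, 0.003], [-0.299, 0.954, -0.0], [-0.003, -0.001, -1.0]]
wrist_force: [-0.4, -2.7, 7.3]
gripper_width: 0.181
gripper_force: 30.0
```

{"fn": "step_arm", "kwargs": {
  "targets": "0 0 -0.05 0;0 0 0 0"
}}

```text
time_s: 10.3
tcp_pos: [0.5437, 0.0138, 0.1118]
ee_rot: [[-0.954, -0.299, 0.003], [-0.299, 0.954, -0.0], [-0.003, -0.001, -1.0]]
wrist_force: [0.2, -3.7, 6.6]
gripper_width: 0.182
gripper_force: 30.0
```

The ram is held at 6.8 mm up and the load is falling, so it is latched. I'll unload, open and retreat.

{"fn": "step_arm", "kwargs": {
  "targets": "0 0 -0.1 0;0 0 -0.1 0;0 0 0 0"
}}

```text
time_s: 10.55
tcp_pos: [0.5428, 0.0143, 0.1119]
ee_rot: [[-0.954, -0.298, 0.0], [-0.298, 0.954, 0.001], [-0.0, 0.001, -1.0]]
wrist_force: [3.1, -1.5, -2.7]
gripper_width: 0.183
gripper_force: 30.0
```

{"fn": "step_arm", "kwargs": {
  "targets": "0 0 0 0;0 0 0 0;0 0 0 0;0 0 0 0;0 0 0 0",
  "claw": 5
}}

```text
time_s: 10.97
tcp_pos: [0.5424, 0.0141, 0.1125]
ee_rot: [[-0.954, -0.299, -0.0], [-0.299, 0.954, 0.0], [0.0, 0.0, -1.0]]
wrist_force: [-0.6, 0.6, -0.1]
gripper_width: 0.472
gripper_force: 0.0
```

{"fn": "step_arm", "kwargs": {
  "targets": "0 0 -1 0;0 0 -2 0;0 0 -2 0;0 0 -2 0;0 0 -2 0;0 0 -2 0;2 0 -2 0;2 0 -1 0;2 0 0 0;0 0 0 0"
}}

```text
time_s: 11.8
tcp_pos: [0.4828, -0.0047, 0.2546]
ee_rot: [[-0.955, -0.298, 0.002], [-0.298, 0.955, 0.001], [-0.002, 0.001, -1.0]]
wrist_force: [-0.5, -0.4, -0.9]
gripper_width: 0.571
gripper_force: 0.0
```

Run:
```python
from h import *
import pickle
b0=pickle.load(open('c0.pkl','rb'))
w=cap('wrist','w4');b=cap('scene','scene4')
C=np.zeros((600,790,3),np.uint8)
def z(f,y0,y1,x0,x1,k): return cv2.resize(f[y0:y1,x0:x1],None,fx=k,fy=k,interpolation=cv2.INTER_CUBIC)
C[:300,:390]=z(b0[1]['frame'],180,280,195,325,3);C[:300,400:790]=z(b['frame'],180,280,195,325,3)
C[300:600,:400]=z(w['frame'],150,300,180,380,2)
cv2.imwrite('pics/c4.png',C);print(w['s']['wrist_force'],w['s']['tcp_pos'])
```

```text
[-0.50818718 -0.36221512 -0.93873092] [ 0.48278126 -0.00469235  0.25460325]
```

View pics/c4.png

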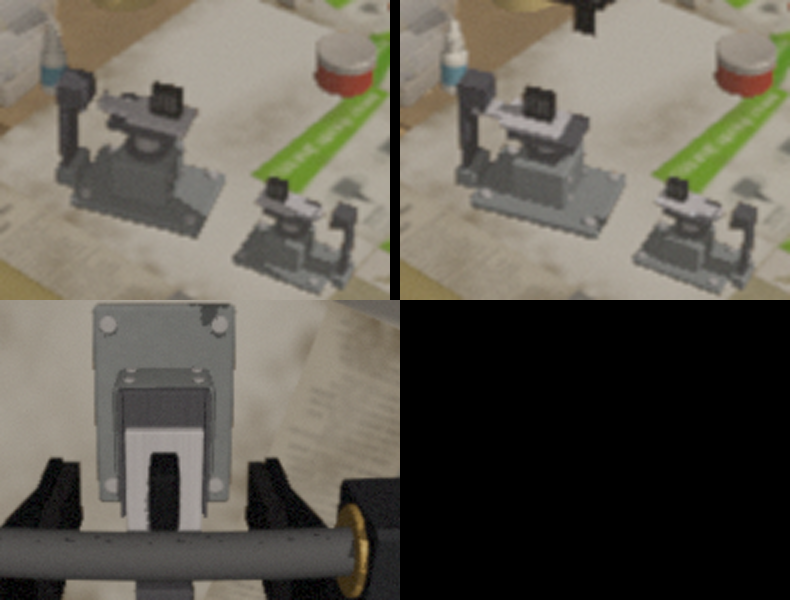

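The scene shows the ram down, the tongue under the catch head at about (480,95), and the press upright in its place. The robot is clear of it, and the bystanders visible here have not moved.

```bash
python3 -c "
from station import r
print(r.finish_job())"
```

```text
the job is handed in; nothing more can be done
None
```

The press is locked and handed in: the ram bottomed gently about 19 mm down (21 N at most), and the keeper went home against its end stop. When eased off, the ram rose 6.8 mm and held under the catch. The keeper may have slipped back up to 1 mm as I let go, which I did not re-check; the press stayed upright and in place, and nothing else was touched.

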